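# Unstack the sharpening stones and seat each in its own holder

## Task

For the viewing, the four sharpening stones of this lot have been left in one pile. Take the pile apart and set each stone right way up (pale side up) in the wooden holder that was cut for it, lying flat and fully home in the bed. The stones chip easily, so lower them gently into the beds and never tip one over; leave the boxed stone and the oil can where they stand.

Things in the scene. Friction and masses are not known exactly. Their poses are not given: they have to be found in the camera images.
- stone_smallest: the smallest of four grey sharpening stones, a plain bar 30 wide x 75 long x 20 mm high, pale grey upper half and dark grey lower half; at the start on top of the pile. Origin: centre of its underside; own y along its length, x across it, z up. 0.1 kg.
- stone_small: the second smallest of four grey sharpening stones, a plain bar 40 wide x 100 long x 21 mm high, pale grey upper half and dark grey lower half; at the start second from the top. Origin: centre of its underside; own y along its length, x across it, z up. 0.2 kg.
- stone_large: the second largest of four grey sharpening stones, a plain bar 45 wide x 125 long x 23 mm high, pale grey upper half and dark grey lower half; at the start third from the top. Origin: centre of its underside; own y along its length, x across it, z up. 0.3 kg.
- stone_largest: the largest of four grey sharpening stones, a plain bar 50 wide x 150 long x 25 mm high, pale grey upper half and dark grey lower half; at the start at the bottom of the pile, on the table. Origin: centre of its underside; own y along its length, x across it, z up. 0.4 kg.
- holder_smallest: dark wooden holder of the smallest stone, 52 wide x 107 long x 18 mm high, loose on rubber feet; its top has a bed 38 x 83 mm, 8 mm deep (floor 10 mm above the table; 4 mm play all round its stone, which stands 12 mm proud of the rim), a 30 mm wide, 5 mm deep finger notch midway in each long side, brass screws at the ends. Origin: centre of underside; y along its length, z up.
- holder_small: dark wooden holder of the small stone, 62 wide x 132 long x 18 mm high, loose on rubber feet; its top has a bed 48 x 108 mm, 8 mm deep (floor 10 mm above the table; 4 mm play all round its stone, which stands 13 mm proud of the rim), a 30 mm wide, 5 mm deep finger notch midway in each long side, brass screws at the ends. Origin: centre of underside; y along its length, z up.
- holder_large: dark wooden holder of the large stone, 67 wide x 157 long x 18 mm high, loose on rubber feet; its top has a bed 53 x 133 mm, 8 mm deep (floor 10 mm above the table; 4 mm play all round its stone, which stands 15 mm proud of the rim), a 30 mm wide, 5 mm deep finger notch midway in each long side, brass screws at the ends. Origin: centre of underside; y along its length, z up.
- holder_largest: dark wooden holder of the largest stone, 72 wide x 182 long x 18 mm high, loose on rubber feet; its top has a bed 58 x 158 mm, 8 mm deep (floor 10 mm above the table; 4 mm play all round its stone, which stands 17 mm proud of the rim), a 30 mm wide, 5 mm deep finger notch midway in each long side, brass screws at the ends. Origin: centre of underside; y along its length, z up.
- boxed_stone: bystander: a closed brown wooden whetstone box, 66 wide x 200 long x 46 mm high, standing loose among the holders. Origin: centre of its underside; y along its length.
- oil_can: bystander: a small green oil can, 76 mm across, with a thin spout, 136 mm high, at the back left of the work. Origin: centre of its underside.

How it is judged:
By the outcome, as a careful person would: the job done as asked, in the order asked, and still so for the second after the job is handed in, with the robot touching nothing.
It also fails if it takes over 102 s, if anything falls off the work surface, if the arm or the gripper's body presses on something with over 40 N, if the wrist force passes 120 N, or if a joint passes its speed limit or range.

## Robot

A 6-joint arm with a two-finger parallel gripper is mounted at the origin on the work surface; the furniture and walls round the work are solid. World frame = base frame: x ahead of the robot, y to its left, z up, the work surface at z = 0. Lengths are in mm, angles in degrees, forces in N, time in s.
With the tool pointing down it reaches from about 300 to 850 mm from the base axis. Payload 4.2 kg.
Tool frame: the origin (TCP) lies midway between the tips of the shut fingers; the grasp point (between the pads) lies 19 mm behind it; z points along the fingers, y is the line along which they close (so a half turn about z gives the same grasp; the last joint's range is limited). The gripper opens to 91 mm and grips with 3 to 60 N. Pads are 32 mm wide; open, the fingers measure 118 mm over their backs; the gripper's body (76 mm by 178 mm) begins 60 mm behind the grasp point.
Start: joints at [-76.375, 18.312, 89.639, -0, 72.044, -1.146], TCP at [146.601, -556.014, 213.976] pointing down, gripper open.
Joint ranges: [-177.97, 177.97], [-48.28, 115.42], [12.27, 149.76], [-77.06, 257.06], [2.81, 150.46], [-146.56, 146.56]. Speed limits (degrees/s): [147.25, 147.25, 180, 180, 180, 180].

## Interface

Orientations are given as [roll, pitch, yaw] about the fixed x, y, z axes, in that order (R = Rz(yaw) Ry(pitch) Rx(roll)).
In Python, from workcell import state, grab_frame, camera_model, job_done gives the robot as it stands.
- The arm moves only by the tool inch_along, called after ">>>" as name([rows], argument=value, ...), one row to a line, values as JSON. Schema: {"type":"object","properties":{"motion":{"type":"array","items":{"type":"array","prefixItems":[{"type":"array","items":{"type":"number"},"minItems":3,"maxItems":3},{"type":"array","items":{"type":"number"},"minItems":3,"maxItems":3}],"minItems":2,"maxItems":2},"minItems":1,"maxItems":8},"finger_gap":{"type":"number"},"squeeze":{"type":"number"},"only":{"type":"string"},"quiet":{"type":"boolean"},"lines":{"type":"string"}},"required":["motion"],"additionalProperties":false}. motion is a list of rows, 1 to 8 of them, each written [[dx, dy, dz], [rx, ry, rz]]: dx, dy, dz in shares of the most that a row can go, 1 being 50 mm, then a rotation vector rx, ry, rz in a scale on which 1.0 is 90 degrees; each row shifts and turns the commanded pose from where the row before left it, along the tool's axes as they then stand; what a row does not reach is not made up. A row lasts 1/10 s, in which the tool goes at most 50 mm and 8.59 degrees, less where a joint would pass 70% of its speed; a pose out of reach is approached as far as the arm can. finger_gap is the finger opening in mm, set as the call begins (left out keeps the last). The fingers move at their own pace and stop on an object; squeeze is the grip in N (left out, the last holds). Time passes only in rows, so rows that do not move let the fingers close. The tool returns the time, the measured TCP pose, the force, the opening and the grip force at its end. only (a regular expression) keeps the lines of the reply that match it, lines (a string "A,B") keeps lines A to B, and quiet returns only ok. No shift or turn number may pass 1 either way. Input that does not fit is refused with a message, and nothing moves.
- state(): the state, without advancing time (a new reading comes with each control period).
- grab_frame(name): name is "scene" or "top" or "wrist"; returns the picture (384x512x3 uint8, blue, green, red); there is no depth.
- camera_model(name): a dict with "fx", "fy", "cx", "cy" (pixels), "T" (4x4, takes a point from camera to world coordinates). Camera axes: x right, y up, looking along -z (the intrinsics and any distortion apply to the point x, -y, -z); pixel columns grow to the right and rows downward; lengths in mm; the calibration is good to about 2 mm. A picture is of the moment at which its call begins: read the wrist's pose just before it. camera_model takes no time and is no camera call; for the wrist camera it gives the pose at the moment of the call.
- job_done(): hands the job in; it is judged then, once.
The state is a dict: "time_s": time; "qpos": joint angles; "qvel": joint speeds; "effort": joint torques, N m; "ee_pos": TCP position; "ee_rot": TCP orientation; "force": force on the tool from outside, world axes, zero at the start; "torque": the same for the moment, N m; "gripper_width": finger opening in mm; "gripper_force": force on a finger pad.
Only numpy, scipy, OpenCV 4.12 (cv2) and the standard library are available. Lean on these libraries where they do the work, as an engineer would, in place of code of your own. Each camera call takes 0.05 s, during which the arm holds its last target. There are 200 camera calls.

## Working session

There is one attempt and no reset: what is moved stays moved. The work goes in short steps, Python scripts to look and compute and a tool call to move; the robot and the scene stay as the last step left them, time stands still between calls to the robot, and variables do not carry over. Pictures are saved under pics/ and viewed, at most 14 in all, crops included, and the job is handed in when it is done.

```bash
ls; mkdir -p pics; python3 - <<'E'
from workcell import *
import cv2
for n in("top","scene"):
    cv2.imwrite(f"pics/{n}0.png",grab_frame(n)); m=camera_model(n); print({k:(v if k!="T" else [list(map(lambda x:round(float(x),3),r)) for r in v]) for k,v in m.items()})
s=state();print(s["ee_pos"],s["ee_rot"],s["time_s"])
E
```

```text
pics
{'fx': 400.2243546670722, 'fy': 400.2243546670722, 'cx': 259.4804814847193, 'cy': 195.80594199553045, 'T': [[-0.009, 0.991, -0.137, 418.342], [-1.0, -0.012, -0.02, 69.691], [-0.021, 0.137, 0.99, 900.8], [0.0, 0.0, 0.0, 1.0]]}
{'fx': 407.1728153843958, 'fy': 407.1728153843958, 'cx': 262.4354592685156, 'cy': 186.37463443840065, 'T': [[-0.602, 0.467, -0.647, 17.045], [-0.798, -0.363, 0.48, 480.413], [-0.011, 0.806, 0.592, 581.211], [0.0, 0.0, 0.0, 1.0]]}
[ 146.47353113 -555.57581902  213.20850771] [-1.79909497e+02 -1.26071441e-03  1.47691662e+01] 0.1
```

View pics/top0.png

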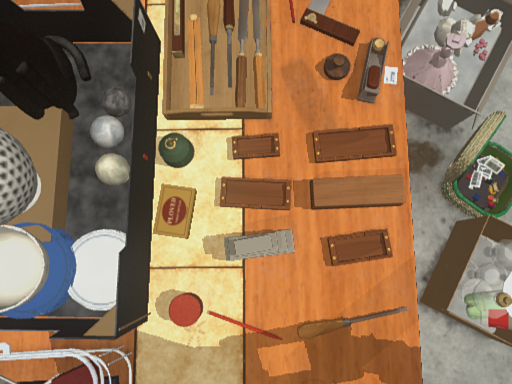

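View pics/scene0.png

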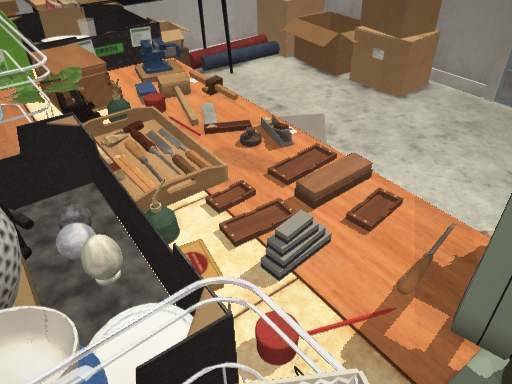

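```bash
cat > h.py <<'E'
import numpy as np, cv2
from workcell import *
def ray(n,uv,z,m=None):
    m=m or camera_model(n); T=np.array(m["T"]); uv=np.atleast_2d(np.float64(uv))
    d=np.c_[(uv[:,0]-m["cx"])/m["fx"],-(uv[:,1]-m["cy"])/m["fy"],-np.ones(len(uv))]@T[:3,:3].T
    o=T[:3,3]; t=(z-o[2])/d[:,2]; return (o+d*t[:,None])[:,:2]
def rect(p):
    # centre, long side, short side, yaw (deg, of long axis from world +y, in -90..90)
    b=cv2.boxPoints(cv2.minAreaRect(p.astype(np.float32))); e=[b[1]-b[0],b[2]-b[1]]
    L=max(e,key=np.linalg.norm); S=min(e,key=np.linalg.norm)
    a=np.degrees(np.arctan2(-L[0],L[1])); a=(a+90)%180-90
    return b.mean(0).round(1),round(float(np.linalg.norm(L)),1),round(float(np.linalg.norm(S)),1),round(float(a),1)
E
python3 - <<'E'
from h import *
im=grab_frame("top"); cv2.imwrite("pics/top_raw.png",im)
hsv=cv2.cvtColor(im,cv2.COLOR_BGR2HSV)
for p in [(255,146),(257,185),(350,155),(350,140),(360,250),(360,190),(300,160),(300,220),(265,245),(285,240),(285,185),(232,180)]: print(p,hsv[p[1],p[0]])
c=cv2.resize(im[115:275,195:415],None,fx=3.6,fy=3.6,interpolation=cv2.INTER_CUBIC)
hs=cv2.cvtColor(c,cv2.COLOR_BGR2HSV)
cv2.imwrite("pics/crop0.png",c)
E
```

```text
(255, 146) [ 11 153 127]
(257, 185) [ 12 154 131]
(350, 155) [ 12 160 126]
(350, 140) [ 11 166 117]
(360, 250) [ 11 164 120]
(360, 190) [ 14 149 147]
(300, 160) [ 13 180 210]
(300, 220) [ 13 172 220]
(265, 245) [ 21  44 162]
(285, 240) [ 19  44 164]
(285, 185) [ 12 160  86]
(232, 180) [ 13 146 112]
```

View pics/crop0.png

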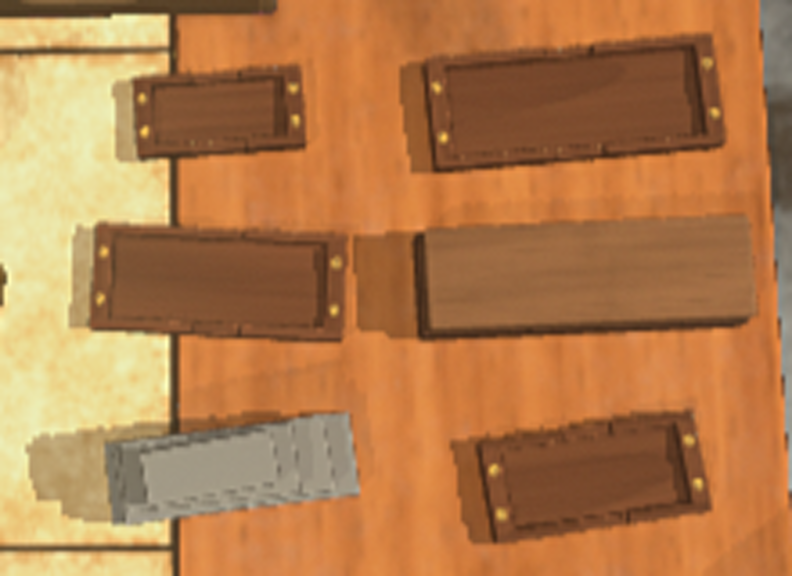

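```bash
cat > m.py <<'E'
from h import *
im=cv2.imread("pics/top_raw.png")
c=cv2.resize(im[115:275,195:415],None,fx=3.6,fy=3.6,interpolation=cv2.INTER_CUBIC)
hs=cv2.cvtColor(c,cv2.COLOR_BGR2HSV).astype(int)
full=lambda p:(np.float64(p)+.5)/3.6-.5+[195,115]
boxes=dict(smallest=(115,55,310,165),largest=(405,30,730,175),large=(75,215,350,345),small=(455,405,715,545))
for n,(x0,y0,x1,y1) in boxes.items():
    h=hs[y0:y1,x0:x1]; m=((h[...,0]>=14)&(h[...,0]<25)&(h[...,2]>135)&(h[...,1]>105)).astype(np.uint8)
    # keep only inside dark hull
    d=((h[...,2]<145)).astype(np.uint8)
    d=cv2.morphologyEx(d,cv2.MORPH_CLOSE,np.ones((17,17))); k,l,s,ce=cv2.connectedComponentsWithStats(d); d=l==1+s[1:,4].argmax()
    d=cv2.erode(d.astype(np.uint8),np.ones((7,7)))
    k,l,s,ce=cv2.connectedComponentsWithStats(m&d)
    i=[j for j in range(1,k) if s[j,4]>15]; 
    p=ray("top",full(ce[i]+[x0,y0]),18); print(n,rect(p),[int(s[j,4]) for j in i],p.round(0).tolist())
    ys,xs=np.nonzero(d); print("  hull",rect(ray("top",full(np.c_[xs+x0,ys+y0]),18)))
g=hs[400:530,95:370]; m=(g[...,1]<70)&(g[...,2]>150); 
print(np.percentile(g[...,2][g[...,1]<70],[10,50,90]))
m=cv2.morphologyEx(m.astype(np.uint8),cv2.MORPH_OPEN,np.ones((5,5)))
k,l,s,ce=cv2.connectedComponentsWithStats(m)
for j in range(1,k):
    if s[j,4]>300:
        ys,xs=np.nonzero(l==j); print(s[j],[rect(ray("top",full(np.c_[xs+95,ys+400]),z)) for z in (89,69)])
E
python3 m.py; python3 - <<'E'
from h import *
T=np.array(camera_model("wrist")["T"]);print(T.round(2))
E
```

```text
smallest (array([646.9,  95.7], dtype=float32), 96.8, 41.4, 3.2) [117, 115, 136, 142, 20, 117, 24] [[670.0, 49.0], [665.0, 144.0], [649.0, 47.0], [643.0, 142.0], [636.0, 101.0], [624.0, 132.0], [624.0, 143.0]]
  hull (array([657.1,  93.1], dtype=float32), 109.3, 70.6, -0.8)
largest (array([ 659.8, -127.9], dtype=float32), 170.0, 32.5, 4.6) [113, 131, 103, 136] [[682.0, -211.0], [669.0, -42.0], [650.0, -214.0], [637.0, -45.0]]
  hull (array([ 656.4, -119. ], dtype=float32), 205.3, 78.8, 6.7)
large (array([548.2,  96.7], dtype=float32), 144.9, 29.6, -3.6) [152, 152, 146, 129] [[567.0, 168.0], [558.0, 24.0], [538.0, 170.0], [529.0, 25.0]]
  hull (array([548.7,  94.9], dtype=float32), 158.6, 80.8, -1.2)
small (array([ 425.2, -130.5], dtype=float32), 119.9, 26.8, 8.2) [132, 149, 144, 175] [[447.0, -187.0], [430.0, -69.0], [420.0, -192.0], [403.0, -73.0]]
  hull (array([ 425.8, -120.6], dtype=float32), 156.8, 69.3, 11.2)
[122. 159. 164.]
[   32    15   232   110 13453] [(array([431.8,  84.3], dtype=float32), 130.9, 45.8, 7.4), (array([432.2,  84.7], dtype=float32), 134.1, 46.9, 7.4)]
[[ 2.6000e-01  9.4000e-01  2.3000e-01  2.1063e+02]
 [-9.7000e-01  2.5000e-01  6.0000e-02 -5.3878e+02]
 [-0.0000e+00 -2.3000e-01  9.7000e-01  3.8462e+02]
 [ 0.0000e+00  0.0000e+00  0.0000e+00  1.0000e+00]]
```

Careful with the scale: shifts go in shares of 50 mm and turns go in shares of 90 degrees. That gives: -8.5 degrees / 90 = -0.0944.

```bash
cat >> h.py <<'E'
from scipy.spatial.transform import Rotation as Ro
def delta(x,y,z,a):
    """tool-axis shift (axes at yaw a+90, after turning) and tool rz turn to a stone of yaw a"""
    s=state(); yaw=s["ee_rot"][2]; w=a+90
    R=Ro.from_euler("xyz",[180,0,w],degrees=True).as_matrix()
    t=-((w-yaw+180)%360-180); d=np.array([x,y,z])-s["ee_pos"]
    print("t",round(s["time_s"],2),"pos",s["ee_pos"].round(1),s["ee_rot"].round(1),"turn rz",round(t,1),"then shift",(R.T@d).round(1))
E
```

>>> inch_along([
  [[0,0,0],[0,0,-0.0944]],
  [[0,0,0],[0,0,-0.0944]],
  [[0,0,0],[0,0,-0.0944]],
  [[0,0,0],[0,0,-0.0944]],
  [[0,0,0],[0,0,-0.0944]],
  [[0,0,0],[0,0,-0.0944]],
  [[0,0,0],[0,0,-0.0944]],
  [[0,0,0],[0,0,-0.0944]],
], finger_gap=91, squeeze=20)

```text
time_s: 0.95
ee_pos: [146.5, -555.8, 213.6]
ee_rot: [-180.0, -0.0, 83.1]
force: [-0.0, 0.0, 0.9]
gripper_width: 91.1
gripper_force: 0.0
```

>>> inch_along([
  [[0,0,0],[0,0,-0.0811]],
  [[0,0,0],[0,0,-0.0811]],
  [[0.8,0.484,0],[0,0,0]],
  [[0.8,0.484,0],[0,0,0]],
  [[0.8,0.484,0],[0,0,0]],
  [[0.8,0.484,0],[0,0,0]],
  [[0.8,0.484,0],[0,0,0]],
  [[0.8,0.484,0],[0,0,0]],
])

```text
time_s: 1.75
ee_pos: [260.0, -297.5, 213.8]
ee_rot: [180.0, -0.0, 97.3]
force: [1.4, -0.3, -0.4]
gripper_width: 90.8
gripper_force: 0.0
```

>>> inch_along([
  [[0.8,0.484,0],[0,0,0]],
  [[0.8,0.484,0],[0,0,0]],
  [[0.8,0.484,0],[0,0,0]],
  [[0.8,0.484,0],[0,0,0]],
  [[0.8,0.484,0],[0,0,0]],
  [[0.8,0.484,0],[0,0,0]],
  [[0.8,0.484,0],[0,0,0]],
  [[0.8,0.484,0],[0,0,0]],
])

```text
time_s: 2.55
ee_pos: [411.0, 44.8, 214.0]
ee_rot: [180.0, 0.0, 97.4]
force: [1.4, -0.6, 0.5]
gripper_width: 90.9
gripper_force: 0.0
```

>>> inch_along([
  [[0.8,0.484,0],[0,0,0]],
  [[0,0,0],[0,0,0]],
  [[0,0,0],[0,0,0]],
])

```text
time_s: 2.85
ee_pos: [429.3, 86.2, 213.4]
ee_rot: [-179.9, 0.0, 97.5]
force: [-1.0, -0.6, -1.0]
gripper_width: 91.4
gripper_force: 0.0
```

```bash
python3 - <<'E'
from h import *
delta(430,85,214,7.4)
m=camera_model("wrist"); im=grab_frame("wrist"); cv2.imwrite("pics/w1.png",im); np.save("w1.npy",m,allow_pickle=True)
E
```

```text
t 2.85 pos [429.3  86.2 213.4] [-179.9    0.    97.5] turn rz 0.1 then shift [-1.3  0.5 -0.6]
```

View pics/w1.png

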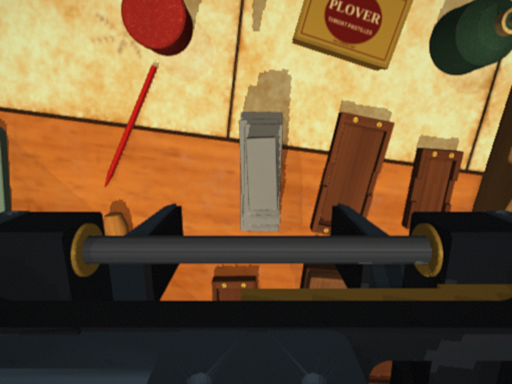

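```bash
python3 - <<'E'
from h import *
im=cv2.imread("pics/w1.png")[100:240,225:300]
a=cv2.resize(im,None,fx=4.2,fy=4.2,interpolation=cv2.INTER_CUBIC)
b=cv2.resize(cv2.imread("pics/top_raw.png")[225:265,218:300],None,fx=5.4,fy=5.4,interpolation=cv2.INTER_CUBIC)
o=np.zeros((588,780,3),np.uint8); o[:a.shape[0],:a.shape[1]]=a; o[:b.shape[0],330:330+b.shape[1]]=b
o=cv2.convertScaleAbs(o,alpha=2.2,beta=-140)
cv2.imwrite("pics/c1.png",o)
E
```

```text
(no output)
```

View pics/c1.png

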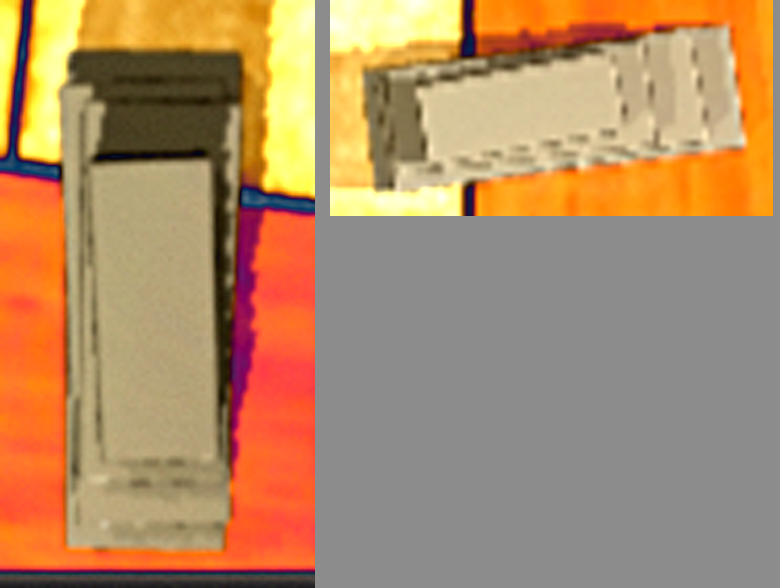

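```bash
python3 - <<'E'
from h import *
m=np.load("w1.npy",allow_pickle=True).item()
p=ray("",np.array([(93,163),(209,158),(215,462),(104,463)])/4.2+[225,100]-.4,89,m)
print(p.round(1).tolist(),rect(p)); c=p.mean(0)
# top-camera check
q=np.array([(416,90),(609,52),(622,130),(431,162)])-[330,0]
p2=ray("top",q/5.4+[218,225]-.4,89); print(rect(p2),p2.round(0).tolist())
delta(*c,89-20+19-19+2,rect(p)[3])
E
```

```text
[[414.1, 134.0], [441.1, 138.8], [453.5, 64.8], [426.0, 60.9]] (array([433.6,  99.5], dtype=float32), 75.0, 27.8, 9.5)
(array([431. , 100.2], dtype=float32), 73.6, 29.3, 10.5) [[439.0, 139.0], [452.0, 67.0], [423.0, 62.0], [412.0, 133.0]]
t 2.9 pos [429.   85.3 213.5] [-179.9    0.    97.4] turn rz -2.1 then shift [ 13.3   7.  142.5]
```

In the tool's units: 40 mm is 0.8, 13.7 mm is 0.274, -2.4 degrees / 90 = -0.0267.

>>> inch_along([
  [[0,0,0],[0,0,-0.0267]],
  [[0.274,0.118,0.67],[0,0,0]],
  [[0,0,0.8],[0,0,0]],
  [[0,0,0.8],[0,0,0]],
  [[0,0,0.4],[0,0,0]],
  [[0,0,0],[0,0,0]],
], finger_gap=60, squeeze=20)

```text
time_s: 3.5
ee_pos: [430.3, 98.0, 78.1]
ee_rot: [-179.6, 0.0, 99.6]
force: [0.4, -0.5, -0.7]
gripper_width: 60.2
gripper_force: 0.0
```

>>> inch_along([
  [[0,0,0],[0,0,0]],
  [[0,0,0],[0,0,0]],
  [[0,0,0],[0,0,0]],
  [[0,0,0],[0,0,0]],
  [[0,0,0],[0,0,0]],
], finger_gap=15, squeeze=20)

```text
time_s: 4.0
ee_pos: [433.5, 100.1, 81.4]
ee_rot: [179.9, 0.0, 99.8]
force: [-2.0, -0.3, 5.1]
gripper_width: 29.9
gripper_force: 20.0
```

```bash
python3 - <<'E'
from h import *
delta(432.5,99.8,80,9.8)
E
```

```text
t 4.0 pos [433.5 100.1  81.4] [179.9   0.   99.8] turn rz -0.0 then shift [-0.1 -1.   1.4]
```

In the tool's units: -35 mm is -0.7, -25 mm is -0.5, 6.5 degrees / 90 = 0.0722.

>>> inch_along([
  [[0,0,-0.2],[0,0,0]],
  [[0,0,-0.5],[0,0,0]],
  [[0,0,-0.7],[0,0,0]],
  [[0,0,0],[0,0,0.0722]],
  [[0,0,0],[0,0,0]],
])

```text
time_s: 4.5
ee_pos: [433.6, 100.3, 151.7]
ee_rot: [179.9, -0.0, 93.3]
force: [-0.2, 0.4, -1.4]
gripper_width: 30.0
gripper_force: 20.0
```

```bash
python3 - <<'E'
from h import *
delta(657,95.6,130,3.3)
m=camera_model("top");im=grab_frame("top");cv2.imwrite("pics/top1.png",im)
b=cv2.resize(im[222:268,210:310],None,fx=7,fy=7,interpolation=cv2.INTER_CUBIC); cv2.imwrite("pics/c2.png",b)
E
```

```text
t 4.5 pos [433.6 100.3 151.7] [179.9  -0.   93.3] turn rz -0.0 then shift [-17.6 222.7  21.7]
```

In the tool's units: 44.5 mm is 0.89, -3.5 mm is -0.07.

>>> inch_along([
  [[-0.07,0.89,0],[0,0,0]],
  [[-0.07,0.89,0],[0,0,0]],
  [[-0.07,0.89,0],[0,0,0]],
  [[-0.07,0.89,0],[0,0,0]],
  [[-0.07,0.89,0],[0,0,0]],
  [[0,0,0],[0,0,0]],
  [[0,0,0],[0,0,0]],
  [[0,0,0],[0,0,0]],
])

```text
time_s: 5.35
ee_pos: [654.6, 95.3, 149.5]
ee_rot: [-179.8, 0.0, 93.3]
force: [0.1, 0.7, -0.6]
gripper_width: 29.6
gripper_force: 20.0
```

```bash
python3 - <<'E'
from h import *
delta(657,95.6,28.5,3.3)
m=camera_model("wrist");im=grab_frame("wrist");cv2.imwrite("pics/w2.png",im); np.save("w2.npy",m,allow_pickle=True)
im=grab_frame("top");cv2.imwrite("pics/top2.png",im)
a=im[222:268,210:310]; a=cv2.resize(a,None,fx=5,fy=5,interpolation=cv2.INTER_CUBIC)
b=cv2.resize(cv2.imread("pics/w2.png")[40:260,120:400],None,fx=1.6,fy=1.6,interpolation=cv2.INTER_CUBIC)
o=np.zeros((590,500,3),np.uint8);o[:230]=a;o[235:235+352,:448]=b;cv2.imwrite("pics/c3.png",o)
E
```

```text
t 5.35 pos [654.6  95.3 149.5] [-179.8    0.    93.3] turn rz 0.0 then shift [  0.2   2.4 121. ]
```

View pics/c3.png

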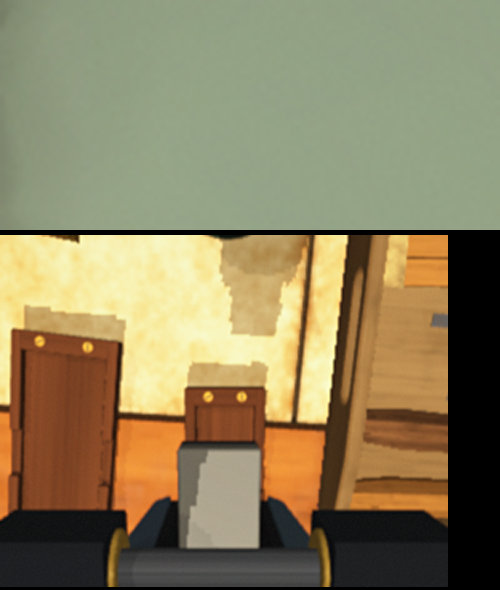

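```bash
python3 - <<'E'
from h import *
m=np.load("w2.npy",allow_pickle=True).item()
f=lambda p:(np.array(p,float)-[0,235])/1.6+[120,40]
print("scr",ray("",f([(208,397),(242,397)]),18,m).round(1).tolist(),"edge",ray("",f([(187,388),(266,388)]),18,m).round(1).tolist())
print("stone end",ray("",f([(179.5,445),(260,445)]),158.5,m).round(1).tolist())
print("large scr",ray("",f([(40,341),(88,347)]),18,m).round(1).tolist())
E
```

```text
scr [[645.9, 141.2], [667.5, 142.4]] edge [[632.3, 146.0], [682.3, 149.0]]
stone end [[639.8, 133.2], [667.9, 134.9]]
large scr [[539.9, 169.3], [569.6, 167.5]]
```

In the tool's units: 40 mm is 0.8, 2.8 mm is 0.056.

>>> inch_along([
  [[-0.036,0.056,0],[0,0,0]],
  [[0,0,0.8],[0,0,0]],
  [[0,0,0.8],[0,0,0]],
  [[0,0,0.5],[0,0,0]],
  [[0,0,0.1],[0,0,0]],
  [[0,0,0],[0,0,0]],
  [[0,0,0],[0,0,0]],
])

```text
time_s: 6.15
ee_pos: [660.5, 93.9, 42.5]
ee_rot: [179.8, -0.0, 93.3]
force: [-0.4, 0.3, -0.6]
gripper_width: 29.8
gripper_force: 20.0
```

>>> inch_along([
  [[0,0,0.08],[0,0,0]],
  [[0,0,0.08],[0,0,0]],
  [[0,0,0.06],[0,0,0]],
  [[0,0,0.04],[0,0,0]],
  [[0,0,0],[0,0,0]],
])

```text
time_s: 6.65
ee_pos: [658.9, 93.7, 27.0]
ee_rot: [-180.0, 0.0, 93.3]
force: [0.3, -0.5, -0.6]
gripper_width: 29.9
gripper_force: 20.0
```

>>> inch_along([
  [[0,0,0.02],[0,0,0]],
  [[0,0,0.02],[0,0,0]],
  [[0,0,0],[0,0,0]],
])

```text
time_s: 6.95
ee_pos: [659.1, 93.7, 25.3]
ee_rot: [-180.0, 0.0, 93.3]
force: [0.4, -0.4, -1.0]
gripper_width: 30.2
gripper_force: 20.0
```

In the tool's units: 1 mm is 0.02.

>>> inch_along([
  [[0,0,0.02],[0,0,0]],
  [[0,0,0.02],[0,0,0]],
  [[0,0,0],[0,0,0]],
])

```text
time_s: 7.25
ee_pos: [659.0, 93.6, 23.2]
ee_rot: [-180.0, 0.0, 93.3]
force: [0.2, 0.4, -1.6]
gripper_width: 30.1
gripper_force: 20.0
```

>>> inch_along([
  [[0,0,0.02],[0,0,0]],
  [[0,0,0],[0,0,0]],
  [[0,0,0],[0,0,0]],
])

```text
time_s: 7.55
ee_pos: [659.2, 93.7, 22.5]
ee_rot: [180.0, 0.0, 93.3]
force: [0.4, -0.6, -0.2]
gripper_width: 29.7
gripper_force: 20.0
```

In the tool's units: 0.7 mm is 0.014.

>>> inch_along([
  [[0,0,0.014],[0,0,0]],
  [[0,0,0],[0,0,0]],
  [[0,0,0],[0,0,0]],
])

```text
time_s: 7.85
ee_pos: [659.2, 93.7, 22.4]
ee_rot: [180.0, 0.0, 93.3]
force: [-2.4, -0.0, 5.6]
gripper_width: 29.8
gripper_force: 20.0
```

>>> inch_along([
  [[0,0,0.014],[0,0,0]],
  [[0,0,0],[0,0,0]],
  [[0,0,0],[0,0,0]],
])

```text
time_s: 8.15
ee_pos: [659.2, 93.7, 22.4]
ee_rot: [180.0, 0.0, 93.3]
force: [-3.7, -0.6, 8.5]
gripper_width: 29.8
gripper_force: 20.0
```

>>> inch_along([
  [[0,0,-0.02],[0,0,0]],
  [[0,0,0],[0,0,0]],
  [[0,0,0],[0,0,0]],
], finger_gap=50, squeeze=30)

```text
time_s: 8.45
ee_pos: [659.1, 93.7, 21.6]
ee_rot: [-180.0, 0.0, 93.3]
force: [-0.1, -0.5, -0.1]
gripper_width: 48.7
gripper_force: 0.0
```

>>> inch_along([
  [[0,0,-0.6],[0,0,0]],
  [[0,0,-0.9],[0,0,0]],
  [[0,0,-0.9],[0,0,0]],
  [[0,0,-0.9],[0,0,0]],
  [[-0.1,-0.9,-0.5],[0,0,0]],
  [[0,-0.9,0],[0,0,0]],
  [[0,-0.9,0],[0,0,0]],
  [[0,-0.9,0],[0,0,-0.0333]],
], finger_gap=70)

```text
time_s: 9.25
ee_pos: [479.4, 78.5, 211.0]
ee_rot: [180.0, 0.0, 96.3]
force: [0.1, 0.3, 0.9]
gripper_width: 70.0
gripper_force: 0.0
```

>>> inch_along([
  [[0,-0.9,0],[0,0,-0.0333]],
  [[0,0,0],[0,0,0]],
  [[0,0,0],[0,0,0]],
  [[0,0,0],[0,0,0]],
])

```text
time_s: 9.65
ee_pos: [438.0, 73.9, 211.5]
ee_rot: [179.9, 0.0, 99.3]
force: [0.5, 0.8, -0.0]
gripper_width: 69.9
gripper_force: 0.0
```

```bash
python3 - <<'E'
from h import *
delta(430,85,214,9)
m=camera_model("wrist"); im=grab_frame("wrist"); cv2.imwrite("pics/w3.png",im); np.save("w3.npy",m,allow_pickle=True)
top=grab_frame("top"); cv2.imwrite("pics/top3.png",top)
a=cv2.resize(im[80:240,180:340],None,fx=3.6,fy=3.6,interpolation=cv2.INTER_CUBIC)
cv2.imwrite("pics/c4.png",a)
E
```

```text
t 9.65 pos [438.   73.9 211.5] [179.9   0.   99.3] turn rz 0.3 then shift [12.2 -6.2 -2.5]
```

View pics/c4.png

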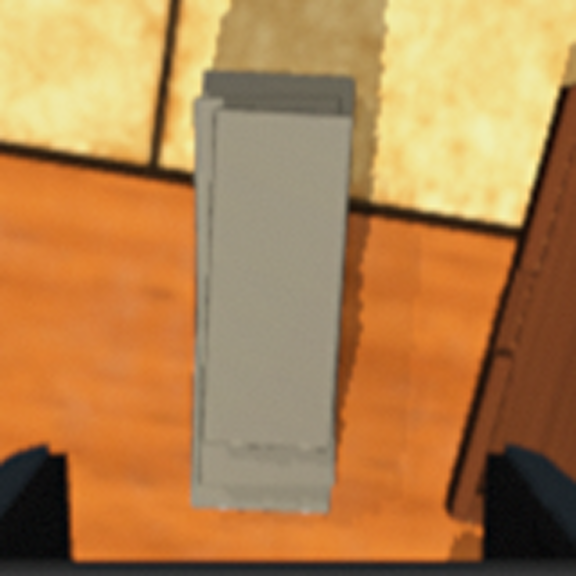

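```bash
python3 - <<'E'
from h import *
m=np.load("w3.npy",allow_pickle=True).item()
f=lambda p:np.array(p,float)/3.6+[180,80]-.4
p=ray("",f([(217,111),(351,117),(332,447),(206,440)]),69,m)
r=rect(p); print(p.round(1).tolist(),r); c=p.mean(0);print(c)
delta(*c,48+11.5,r[3])
E
```

```text
[[410.0, 147.3], [448.2, 151.8], [459.9, 54.1], [421.2, 50.1]] (array([434.7, 100.7], dtype=float32), 98.4, 38.9, 6.8)
[434.8124747  100.80928784]
t 9.75 pos [438.   73.9 211.1] [180.    0.   99.3] turn rz 2.5 then shift [2.710e+01 1.000e-01 1.516e+02]
```

In the tool's units: 45 mm is 0.9, 6.5 mm is 0.13, 2.5 degrees / 90 = 0.0278.

>>> inch_along([
  [[0,0,0],[0,0,0.0278]],
  [[0.54,0,0.6],[0,0,0]],
  [[0,0,0.9],[0,0,0]],
  [[0,0,0.9],[0,0,0]],
  [[0,0,0.5],[0,0,0]],
  [[0,0,0.13],[0,0,0]],
  [[0,0,0],[0,0,0]],
  [[0,0,0],[0,0,0]],
])

```text
time_s: 10.55
ee_pos: [435.0, 100.8, 60.7]
ee_rot: [179.9, -0.0, 96.8]
force: [1.6, 0.2, 0.3]
gripper_width: 69.6
gripper_force: 0.0
```

>>> inch_along([
  [[0,0,0],[0,0,0]],
  [[0,0,0],[0,0,0]],
  [[0,0,0],[0,0,0]],
  [[0,0,0],[0,0,0]],
], finger_gap=20, squeeze=30)

```text
time_s: 10.95
ee_pos: [433.5, 100.6, 60.2]
ee_rot: [179.9, -0.0, 96.8]
force: [-0.3, 0.6, 0.4]
gripper_width: 40.6
gripper_force: 0.0
```

>>> inch_along([
  [[0,0,-0.1],[0,0,0]],
  [[0,0,-0.3],[0,0,0]],
  [[0,0,-0.7],[0,0,0]],
  [[0,0,-0.7],[0,0,0]],
  [[0,0,0],[0,0,0]],
  [[0,0,0],[0,0,0]],
])

```text
time_s: 11.55
ee_pos: [433.2, 100.5, 150.0]
ee_rot: [179.9, 0.0, 96.8]
force: [-1.3, 0.1, -2.1]
gripper_width: 39.5
gripper_force: 29.9
```

```bash
python3 - <<'E'
from h import *
delta(425,-130.3,140,8.2)
E
```

```text
t 11.55 pos [433.2 100.5 150. ] [179.9   0.   96.8] turn rz -1.4 then shift [-227.3  -41.1   10. ]
```

In the tool's units: -45.5 mm is -0.91, -8.2 mm is -0.164, -1.4 degrees / 90 = -0.0156.

>>> inch_along([
  [[0,0,0],[0,0,-0.0156]],
  [[-0.91,-0.164,0],[0,0,0]],
  [[-0.91,-0.164,0],[0,0,0]],
  [[-0.91,-0.164,0],[0,0,0]],
  [[-0.91,-0.164,0],[0,0,0]],
  [[-0.91,-0.164,0],[0,0,0]],
  [[0,0,0],[0,0,0]],
  [[0,0,0],[0,0,0]],
])

```text
time_s: 12.35
ee_pos: [423.9, -130.8, 148.3]
ee_rot: [-179.8, -0.1, 98.0]
force: [0.3, -0.4, -2.1]
gripper_width: 39.5
gripper_force: 29.9
```

```bash
python3 - <<'E'
from h import *
delta(425,-130.3,28.5,8.2)
m=camera_model("wrist");im=grab_frame("wrist");cv2.imwrite("pics/w4.png",im); np.save("w4.npy",m,allow_pickle=True)
cv2.imwrite("pics/c5.png",cv2.resize(im[60:260,130:380],None,fx=2.8,fy=2.8,interpolation=cv2.INTER_CUBIC))
E
```

```text
t 12.35 pos [ 423.9 -130.8  148.3] [-1.798e+02 -1.000e-01  9.800e+01] turn rz -0.2 then shift [  0.4   1.2 119.8]
```

View pics/c5.png

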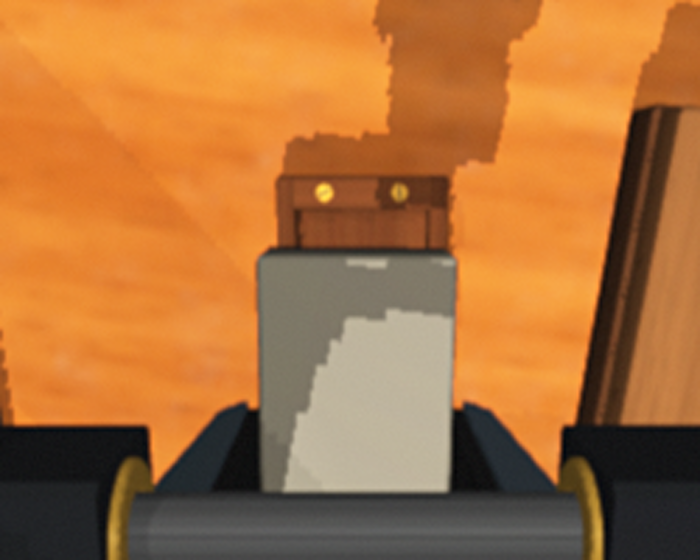

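```bash
python3 - <<'E'
from h import *
m=np.load("w4.npy",allow_pickle=True).item()
f=lambda p:np.array(p,float)/2.8+[130,60]-.4
d=np.array([-np.sin(np.radians(8.2)),np.cos(np.radians(8.2))])
s=ray("",f([(324,193),(400,193)]),18,m); e=ray("",f([(259,256),(456,256)]),158,m)
h=s.mean(0)-d*60; c=e.mean(0)-d*50; print(s.round(1).tolist(),e.round(1).tolist(),"holder",h.round(1),"stone",c.round(1))
a=np.radians(98.2);D=h-c;print("shift",D@[np.cos(a),np.sin(a)],D@[np.sin(a),-np.cos(a)])
E
```

```text
[[405.1, -73.7], [432.2, -69.9]] [[399.3, -83.9], [437.5, -78.5]] holder [ 427.2 -131.2] stone [ 425.5 -130.7]
shift -0.7360660154183457 1.6011903543673467
```

>>> inch_along([
  [[-0.01,0.03,0],[0,0,0]],
  [[0,0,0.8],[0,0,0]],
  [[0,0,0.8],[0,0,0]],
  [[0,0,0.5],[0,0,0]],
  [[0,0,0.12],[0,0,0]],
  [[0,0,0],[0,0,0]],
  [[0,0,0],[0,0,0]],
])

```text
time_s: 13.1
ee_pos: [427.9, -130.5, 39.8]
ee_rot: [179.9, 0.1, 98.2]
force: [0.5, -0.0, -0.8]
gripper_width: 39.9
gripper_force: 29.9
```

>>> inch_along([
  [[0,0,0.08],[0,0,0]],
  [[0,0,0.08],[0,0,0]],
  [[0,0,0.04],[0,0,0]],
  [[0,0,0.04],[0,0,0]],
  [[0,0,0],[0,0,0]],
  [[0,0,0],[0,0,0]],
])

```text
time_s: 13.7
ee_pos: [426.6, -130.8, 26.7]
ee_rot: [-180.0, 0.0, 98.2]
force: [-0.3, -0.1, -1.4]
gripper_width: 40.0
gripper_force: 29.9
```

>>> inch_along([
  [[0,0,0.02],[0,0,0]],
  [[0,0,0.02],[0,0,0]],
  [[0,0,0],[0,0,0]],
  [[0,0,0],[0,0,0]],
])

```text
time_s: 14.1
ee_pos: [426.6, -130.7, 24.7]
ee_rot: [-180.0, 0.0, 98.2]
force: [0.4, 0.9, -2.0]
gripper_width: 40.0
gripper_force: 29.9
```

In the tool's units: 1 mm is 0.02.

>>> inch_along([
  [[0,0,0.02],[0,0,0]],
  [[0,0,0],[0,0,0]],
  [[0,0,0],[0,0,0]],
])

```text
time_s: 14.4
ee_pos: [426.6, -130.7, 23.7]
ee_rot: [-180.0, 0.0, 98.2]
force: [-0.3, 0.3, -2.0]
gripper_width: 39.7
gripper_force: 29.9
```

>>> inch_along([
  [[0,0,0.02],[0,0,0]],
  [[0,0,0],[0,0,0]],
  [[0,0,0],[0,0,0]],
])

```text
time_s: 14.7
ee_pos: [426.6, -130.7, 22.7]
ee_rot: [-180.0, 0.0, 98.2]
force: [0.8, 0.1, -1.5]
gripper_width: 39.2
gripper_force: 29.9
```

In the tool's units: 0.7 mm is 0.014.

>>> inch_along([
  [[0,0,0.014],[0,0,0]],
  [[0,0,0],[0,0,0]],
  [[0,0,0],[0,0,0]],
])

```text
time_s: 15.0
ee_pos: [426.7, -130.8, 22.2]
ee_rot: [180.0, 0.0, 98.2]
force: [-0.4, 0.2, 0.8]
gripper_width: 39.7
gripper_force: 29.9
```

>>> inch_along([
  [[0,0,0.014],[0,0,0]],
  [[0,0,0],[0,0,0]],
  [[0,0,0],[0,0,0]],
])

```text
time_s: 15.3
ee_pos: [426.7, -130.8, 22.1]
ee_rot: [180.0, 0.0, 98.2]
force: [-2.0, 1.3, 8.4]
gripper_width: 39.4
gripper_force: 29.9
```

In the tool's units: -1 mm is -0.02.

>>> inch_along([
  [[0,0,-0.02],[0,0,0]],
  [[0,0,0],[0,0,0]],
  [[0,0,0],[0,0,0]],
  [[0,0,0],[0,0,0]],
], finger_gap=60, squeeze=35)

```text
time_s: 15.7
ee_pos: [426.6, -130.7, 22.2]
ee_rot: [-180.0, 0.0, 98.2]
force: [-1.4, -0.1, -0.1]
gripper_width: 59.8
gripper_force: 0.0
```

>>> inch_along([
  [[0,0,-0.6],[0,0,0]],
  [[0,0,-0.9],[0,0,0]],
  [[0,0,-0.9],[0,0,0]],
  [[0,0,-0.9],[0,0,0]],
  [[0.8,0.15,-0.4],[0,0,0]],
  [[0.8,0.15,0],[0,0,0]],
  [[0.8,0.15,0],[0,0,0]],
  [[0.8,0.15,0],[0,0,0]],
], finger_gap=75)

```text
time_s: 16.5
ee_pos: [433.4, 33.3, 207.5]
ee_rot: [180.0, 0.0, 98.1]
force: [0.2, -0.2, 0.2]
gripper_width: 74.8
gripper_force: 0.0
```

>>> inch_along([
  [[0.8,0.15,0],[0,0,0]],
  [[0,0,0],[0,0,0]],
  [[0,0,0],[0,0,0]],
  [[0,0,0],[0,0,0]],
])

```text
time_s: 16.9
ee_pos: [435.1, 71.8, 207.1]
ee_rot: [-180.0, 0.0, 98.1]
force: [0.2, 0.4, -0.1]
gripper_width: 75.2
gripper_force: 0.0
```

```bash
python3 - <<'E'
from h import *
delta(430,85,214,9)
m=camera_model("wrist"); im=grab_frame("wrist"); cv2.imwrite("pics/w5.png",im); np.save("w5.npy",m,allow_pickle=True)
cv2.imwrite("pics/c6.png",cv2.resize(im[80:240,180:340],None,fx=3.6,fy=3.6,interpolation=cv2.INTER_CUBIC))
E
```

```text
t 16.9 pos [435.1  71.8 207.1] [-180.     0.    98.1] turn rz -0.9 then shift [13.9 -3.  -6.9]
```

View pics/c6.png

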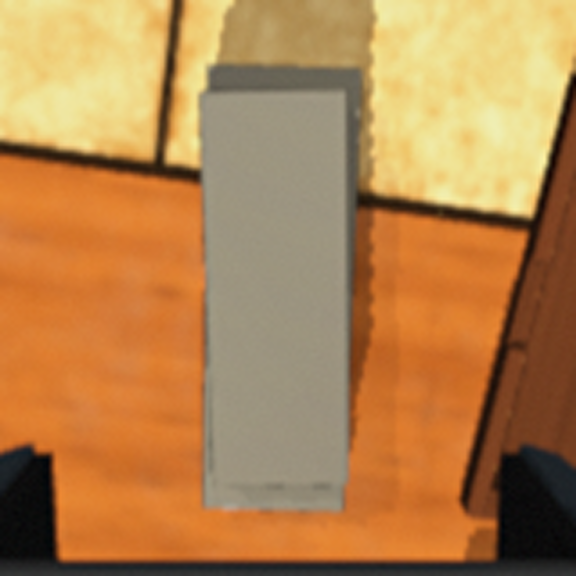

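```bash
python3 - <<'E'
from h import *
m=np.load("w5.npy",allow_pickle=True).item()
f=lambda p:np.array(p,float)/3.6+[180,80]-.4
p=ray("",f([(203,94),(346,90),(346,485),(214,487)]),48,m)
r=rect(p); print(p.round(1).tolist(),r); c=p.mean(0);print(c)
delta(*c,25+12.5,r[3])
E
```

```text
[[402.5, 150.3], [444.8, 157.5], [464.4, 34.8], [421.6, 27.9]] (array([433.2,  92.7], dtype=float32), 124.3, 43.3, 9.1)
[433.3235518   92.62382784]
t 16.95 pos [435.2  71.5 207.2] [-180.     0.    98.1] turn rz -1.0 then shift [ 21.1   1.5 169.7]
```

In the tool's units: 45 mm is 0.9, 40 mm is 0.8, -1 degrees / 90 = -0.0111.

>>> inch_along([
  [[0,0,0],[0,0,-0.0111]],
  [[0.42,0.03,0.8],[0,0,0]],
  [[0,0,0.9],[0,0,0]],
  [[0,0,0.9],[0,0,0]],
  [[0,0,0.6],[0,0,0]],
  [[0,0,0.2],[0,0,0]],
  [[0,0,0],[0,0,0]],
  [[0,0,0],[0,0,0]],
])

```text
time_s: 17.75
ee_pos: [434.8, 93.4, 38.5]
ee_rot: [179.9, 0.0, 99.1]
force: [0.4, 0.7, 0.2]
gripper_width: 75.1
gripper_force: 0.0
```

>>> inch_along([
  [[0,0,0],[0,0,0]],
  [[0,0,0],[0,0,0]],
  [[0,0,0],[0,0,0]],
  [[0,0,0],[0,0,0]],
  [[0,0,0],[0,0,0]],
  [[0,0,0],[0,0,0]],
], finger_gap=25, squeeze=40)

```text
time_s: 18.35
ee_pos: [432.8, 93.5, 37.7]
ee_rot: [-179.9, 0.0, 99.2]
force: [-2.9, 0.5, 5.3]
gripper_width: 44.8
gripper_force: 40.0
```

>>> inch_along([
  [[0,0,-0.1],[0,0,0]],
  [[0,0,-0.3],[0,0,0]],
  [[0,0,-0.7],[0,0,0]],
  [[0,0,-0.9],[0,0,0]],
  [[0,0,-0.2],[0,0,0]],
  [[0,0,0],[0,0,0]],
  [[0,0,0],[0,0,0]],
])

```text
time_s: 19.05
ee_pos: [432.2, 93.3, 145.9]
ee_rot: [-179.8, 0.0, 99.2]
force: [0.4, -0.3, -2.4]
gripper_width: 44.0
gripper_force: 40.0
```

```bash
python3 - <<'E'
from h import *
delta(548,96.8,140,-3.6)
E
```

```text
t 19.05 pos [432.2  93.3 145.9] [-179.8    0.    99.2] turn rz 12.8 then shift [ 10.7 115.3   5.9]
```

In the tool's units: 38.4 mm is 0.768, 3.6 mm is 0.072, 6.4 degrees / 90 = 0.0711.

>>> inch_along([
  [[0,0,0],[0,0,0.0711]],
  [[0,0,0],[0,0,0.0711]],
  [[0.072,0.768,0],[0,0,0]],
  [[0.072,0.768,0],[0,0,0]],
  [[0.072,0.768,0],[0,0,0]],
  [[0,0,0],[0,0,0]],
  [[0,0,0],[0,0,0]],
  [[0,0,0],[0,0,0]],
])

```text
time_s: 19.85
ee_pos: [547.1, 96.8, 145.4]
ee_rot: [-179.7, 0.1, 86.4]
force: [0.6, 0.1, -2.8]
gripper_width: 44.5
gripper_force: 40.0
```

```bash
python3 - <<'E'
from h import *
delta(548,96.8,22.7,-3.6)
m=camera_model("wrist");im=grab_frame("wrist");cv2.imwrite("pics/w6.png",im); np.save("w6.npy",m,allow_pickle=True)
cv2.imwrite("pics/c7.png",cv2.resize(im[60:260,130:380],None,fx=2.8,fy=2.8,interpolation=cv2.INTER_CUBIC))
E
```

```text
t 19.85 pos [547.1  96.8 145.4] [-1.797e+02  1.000e-01  8.640e+01] turn rz -0.0 then shift [1.000e-01 9.000e-01 1.227e+02]
```

View pics/c7.png

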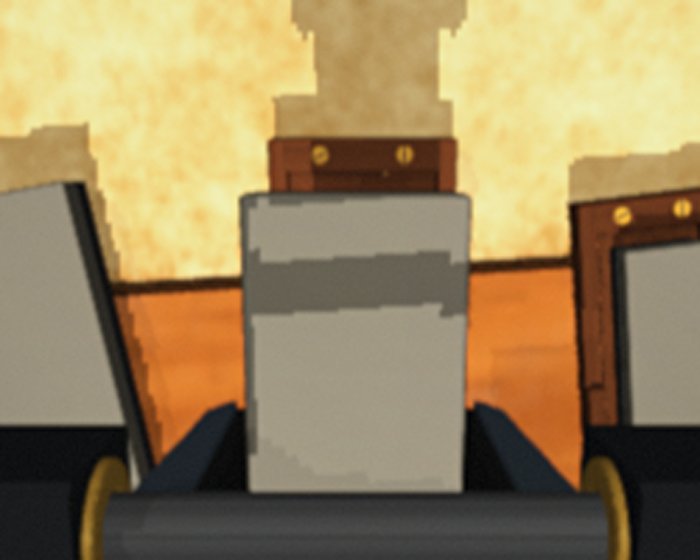

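```bash
python3 - <<'E'
from h import *
m=np.load("w6.npy",allow_pickle=True).item()
f=lambda p:np.array(p,float)/2.8+[130,60]-.4
a=np.radians(-3.6);d=np.array([-np.sin(a),np.cos(a)])
s=ray("",f([(320,155),(405,155)]),18,m); e=ray("",f([(242,198),(470,198)]),156,m)
h=s.mean(0)-d*72.5; c=e.mean(0)-d*62.5; print(s.round(1).tolist(),e.round(1).tolist(),"holder",h.round(1),"stone",c.round(1))
a+=np.pi/2;D=h-c;print("shift",D@[np.cos(a),np.sin(a)],D@[np.sin(a),-np.cos(a)])
E
```

```text
[[539.6, 169.5], [569.4, 167.6]] [[530.3, 159.3], [573.9, 156.5]] holder [550.   96.2] stone [548.1  95.5]
shift 0.8131579081503545 1.7745563960895678
```

In the tool's units: 40 mm is 0.8, 22 mm is 0.44.

>>> inch_along([
  [[0.01,0.032,0],[0,0,0]],
  [[0,0,0.8],[0,0,0]],
  [[0,0,0.8],[0,0,0]],
  [[0,0,0.44],[0,0,0]],
  [[0,0,0.1],[0,0,0]],
  [[0,0,0],[0,0,0]],
  [[0,0,0],[0,0,0]],
])

```text
time_s: 20.6
ee_pos: [551.9, 97.7, 41.9]
ee_rot: [179.8, -0.0, 86.4]
force: [-0.4, 0.7, -1.6]
gripper_width: 44.9
gripper_force: 40.0
```

>>> inch_along([
  [[0,0,0.08],[0,0,0]],
  [[0,0,0.08],[0,0,0]],
  [[0,0,0.04],[0,0,0]],
  [[0,0,0.04],[0,0,0]],
  [[0,0,0],[0,0,0]],
  [[0,0,0],[0,0,0]],
])

```text
time_s: 21.2
ee_pos: [550.7, 97.4, 28.3]
ee_rot: [-180.0, 0.0, 86.4]
force: [0.4, 0.5, -2.6]
gripper_width: 44.7
gripper_force: 40.0
```

In the tool's units: 1 mm is 0.02.

>>> inch_along([
  [[0,0,0.02],[0,0,0]],
  [[0,0,0.02],[0,0,0]],
  [[0,0,0.02],[0,0,0]],
  [[0,0,0.02],[0,0,0]],
  [[0,0,0],[0,0,0]],
  [[0,0,0],[0,0,0]],
])

```text
time_s: 21.8
ee_pos: [550.7, 97.4, 24.2]
ee_rot: [-180.0, 0.0, 86.4]
force: [-0.4, 0.0, -3.2]
gripper_width: 44.5
gripper_force: 40.0
```

>>> inch_along([
  [[0,0,0.014],[0,0,0]],
  [[0,0,0],[0,0,0]],
  [[0,0,0],[0,0,0]],
])

```text
time_s: 22.1
ee_pos: [550.7, 97.4, 23.6]
ee_rot: [180.0, 0.0, 86.4]
force: [0.2, -0.3, -3.0]
gripper_width: 44.3
gripper_force: 40.0
```

>>> inch_along([
  [[0,0,0.014],[0,0,0]],
  [[0,0,0],[0,0,0]],
  [[0,0,0],[0,0,0]],
])

```text
time_s: 22.4
ee_pos: [550.7, 97.4, 22.9]
ee_rot: [-180.0, 0.0, 86.4]
force: [0.6, 0.4, -2.4]
gripper_width: 44.5
gripper_force: 40.0
```

In the tool's units: 0.6 mm is 0.012.

>>> inch_along([
  [[0,0,0.012],[0,0,0]],
  [[0,0,0],[0,0,0]],
  [[0,0,0],[0,0,0]],
])

```text
time_s: 22.7
ee_pos: [550.8, 97.4, 22.7]
ee_rot: [180.0, -0.0, 86.4]
force: [-1.1, -0.4, 2.8]
gripper_width: 44.4
gripper_force: 40.0
```

>>> inch_along([
  [[0,0,0.012],[0,0,0]],
  [[0,0,0],[0,0,0]],
  [[0,0,0],[0,0,0]],
])

```text
time_s: 23.0
ee_pos: [550.8, 97.4, 22.7]
ee_rot: [180.0, -0.0, 86.4]
force: [-1.8, -0.8, 7.7]
gripper_width: 44.8
gripper_force: 40.0
```

In the tool's units: -1 mm is -0.02.

>>> inch_along([
  [[0,0,-0.02],[0,0,0]],
  [[0,0,0],[0,0,0]],
  [[0,0,0],[0,0,0]],
  [[0,0,0],[0,0,0]],
], finger_gap=64, squeeze=50)

```text
time_s: 23.4
ee_pos: [550.8, 97.4, 22.5]
ee_rot: [180.0, 0.0, 86.4]
force: [-0.7, 0.2, -0.1]
gripper_width: 64.0
gripper_force: 0.0
```

>>> inch_along([
  [[0,0,-0.6],[0,0,0]],
  [[0,0,-0.9],[0,0,0]],
  [[0,0,-0.9],[0,0,0]],
  [[0,0,-0.9],[0,0,0]],
  [[-0.23,-0.78,-0.3],[0,0,0]],
  [[-0.23,-0.78,0],[0,0,0]],
  [[-0.23,-0.78,0],[0,0,-0.0667]],
  [[0,0,0],[0,0,-0.0667]],
], finger_gap=80)

```text
time_s: 24.2
ee_pos: [426.3, 69.4, 202.4]
ee_rot: [-179.8, 0.0, 98.6]
force: [1.1, 0.3, 0.8]
gripper_width: 80.1
gripper_force: 0.0
```

>>> inch_along([
  [[0,0,0],[0,0,0]],
  [[0,0,0],[0,0,0]],
  [[0,0,0],[0,0,0]],
])

```text
time_s: 24.5
ee_pos: [432.6, 70.6, 202.6]
ee_rot: [180.0, 0.0, 98.3]
force: [0.4, 1.0, 0.1]
gripper_width: 80.3
gripper_force: 0.0
```

```bash
python3 - <<'E'
from h import *
delta(430,85,214,9)
m=camera_model("wrist"); im=grab_frame("wrist"); cv2.imwrite("pics/w7.png",im); np.save("w7.npy",m,allow_pickle=True)
cv2.imwrite("pics/c8.png",cv2.resize(im[80:240,180:340],None,fx=3.6,fy=3.6,interpolation=cv2.INTER_CUBIC))
E
```

```text
t 24.5 pos [432.6  70.6 202.6] [180.    0.   98.3] turn rz -0.7 then shift [ 14.7  -0.3 -11.4]
```

View pics/c8.png

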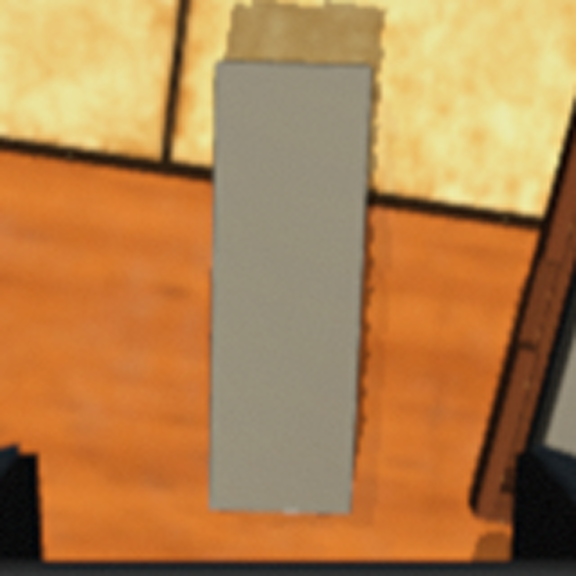

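Largest stone: corners (219,65), (370,67), (352,513), (211,510) in the crop.

```bash
python3 - <<'E'
from h import *
m=np.load("w7.npy",allow_pickle=True).item()
f=lambda p:np.array(p,float)/3.6+[180,80]-.4
p=ray("",f([(219,65),(370,67),(352,513),(211,510)]),25,m)
r=rect(p); print(p.round(1).tolist(),r); c=p.mean(0);print(c)
delta(*c,13.5,r[3])
E
```

```text
[[402.3, 159.3], [449.6, 165.6], [467.9, 18.2], [419.1, 12.2]] (array([434.4,  88.9], dtype=float32), 148.5, 49.1, 7.0)
[434.73373107  88.82069955]
t 24.55 pos [432.5  70.5 202.5] [-180.     0.    98.3] turn rz 1.3 then shift [ 17.9   4.4 189. ]
```

In the tool's units: 45 mm is 0.9, 40 mm is 0.8, 1.3 degrees / 90 = 0.0144.

>>> inch_along([
  [[0,0,0],[0,0,0.0144]],
  [[0.358,0.088,0.9],[0,0,0]],
  [[0,0,0.9],[0,0,0]],
  [[0,0,0.9],[0,0,0]],
  [[0,0,0.8],[0,0,0]],
  [[0,0,0.24],[0,0,0]],
  [[0,0,0.03],[0,0,0]],
  [[0,0,0],[0,0,0]],
])

```text
time_s: 25.35
ee_pos: [434.5, 88.8, 14.2]
ee_rot: [180.0, 0.0, 97.0]
force: [-0.3, -0.1, 0.6]
gripper_width: 79.9
gripper_force: 0.0
```

>>> inch_along([
  [[0,0,0],[0,0,0]],
  [[0,0,0],[0,0,0]],
  [[0,0,0],[0,0,0]],
  [[0,0,0],[0,0,0]],
  [[0,0,0],[0,0,0]],
  [[0,0,0],[0,0,0]],
], finger_gap=30, squeeze=50)

```text
time_s: 25.95
ee_pos: [433.6, 88.7, 14.7]
ee_rot: [-180.0, 0.0, 97.1]
force: [-1.5, -0.5, 6.3]
gripper_width: 49.7
gripper_force: 50.0
```

>>> inch_along([
  [[0,0,-0.1],[0,0,0]],
  [[0,0,-0.3],[0,0,0]],
  [[0,0,-0.7],[0,0,0]],
  [[0,0,-0.9],[0,0,0]],
  [[0,0,-0.7],[0,0,0]],
  [[0,0,0],[0,0,0]],
  [[0,0,0],[0,0,0]],
])

```text
time_s: 26.65
ee_pos: [433.5, 88.6, 149.0]
ee_rot: [180.0, 0.0, 97.1]
force: [-0.5, -0.6, -3.9]
gripper_width: 49.3
gripper_force: 50.0
```

```bash
python3 - <<'E'
from h import *
delta(659.5,-128,145,4.4)
E
```

```text
t 26.65 pos [433.5  88.6 149. ] [180.    0.   97.1] turn rz 2.7 then shift [-233.3  208.7    4. ]
```

Careful with the scale: shifts go in shares of 50 mm and turns go in shares of 90 degrees. That gives: -33.3 mm is -0.666, 29.8 mm is 0.596, 2.7 degrees / 90 = 0.03.

>>> inch_along([
  [[-0.666,0.596,0],[0,0,0]],
  [[-0.666,0.596,0],[0,0,0]],
  [[-0.666,0.596,0],[0,0,0]],
  [[-0.666,0.596,0],[0,0,0]],
  [[-0.666,0.596,0],[0,0,0]],
  [[-0.666,0.596,0],[0,0,0]],
  [[-0.666,0.596,0],[0,0,0]],
  [[0,0,0],[0,0,0.03]],
])

```text
time_s: 27.45
ee_pos: [672.1, -121.1, 144.3]
ee_rot: [-179.9, 0.1, 94.1]
force: [-0.9, 0.6, -3.6]
gripper_width: 49.6
gripper_force: 50.0
```

>>> inch_along([
  [[0,0,0],[0,0,0]],
  [[0,0,0],[0,0,0]],
  [[0,0,0],[0,0,0]],
])

```text
time_s: 27.75
ee_pos: [668.5, -116.1, 148.1]
ee_rot: [-179.9, -0.0, 94.5]
force: [-0.3, -0.5, -3.8]
gripper_width: 49.4
gripper_force: 50.0
```

```bash
python3 - <<'E'
from h import *
delta(659.5,-128,24.7,4.4)
m=camera_model("wrist");im=grab_frame("wrist");cv2.imwrite("pics/w8.png",im); np.save("w8.npy",m,allow_pickle=True)
cv2.imwrite("pics/c9.png",cv2.resize(im[60:260,130:380],None,fx=2.8,fy=2.8,interpolation=cv2.INTER_CUBIC))
E
```

```text
t 27.75 pos [ 668.5 -116.1  148.1] [-179.9   -0.    94.5] turn rz 0.1 then shift [-11.1  -9.9 123.4]
```

View pics/c9.png

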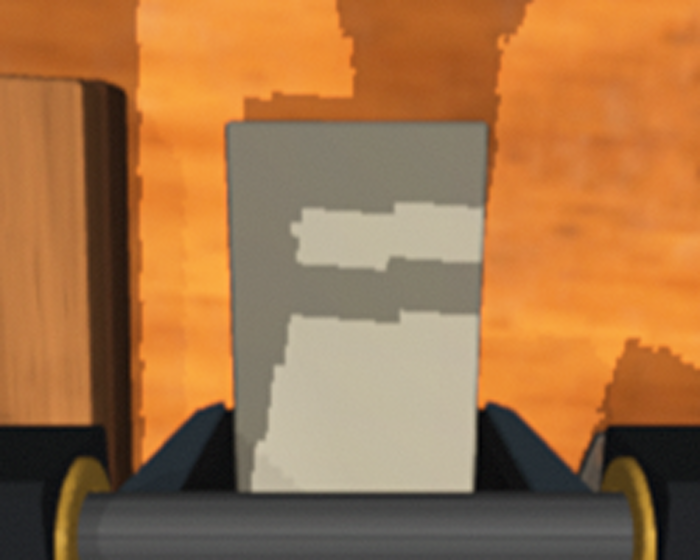

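In the tool's units: -11.2 mm is -0.224, -7.8 mm is -0.156.

>>> inch_along([
  [[-0.224,-0.156,0],[0,0,0]],
  [[0,0,0],[0,0,0]],
  [[0,0,0],[0,0,0]],
])

```text
time_s: 28.1
ee_pos: [662.4, -129.1, 149.7]
ee_rot: [180.0, 0.0, 94.3]
force: [-0.2, 1.0, -3.4]
gripper_width: 49.4
gripper_force: 50.0
```

```bash
python3 - <<'E'
from h import *
delta(661.5,-128.3,24.7,4.4)
m=camera_model("wrist");im=grab_frame("wrist");cv2.imwrite("pics/w9.png",im); np.save("w9.npy",m,allow_pickle=True)
cv2.imwrite("pics/c10.png",cv2.resize(im[60:260,130:380],None,fx=2.8,fy=2.8,interpolation=cv2.INTER_CUBIC))
E
```

```text
t 28.1 pos [ 662.4 -129.1  149.7] [180.    0.   94.3] turn rz -0.1 then shift [  0.8  -0.8 125. ]
```

View pics/c10.png

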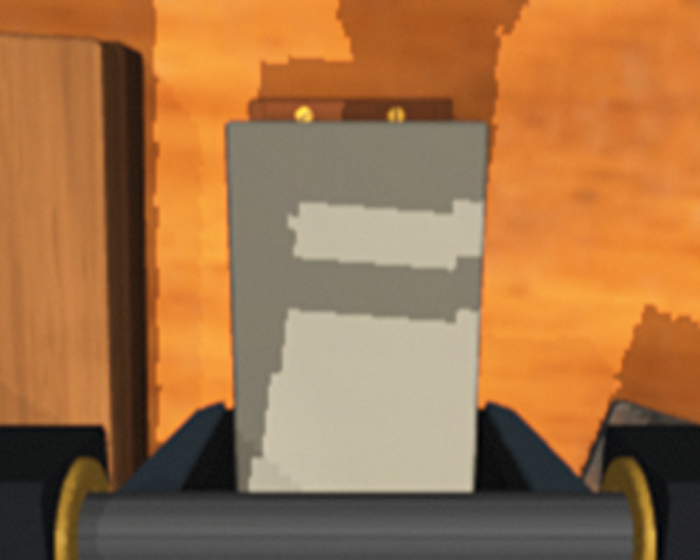

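```bash
python3 - <<'E'
from h import *
m=np.load("w9.npy",allow_pickle=True).item()
f=lambda p:np.array(p,float)/2.8+[130,60]-.4
a=np.radians(4.4);d=np.array([-np.sin(a),np.cos(a)])
s=ray("",f([(304,114),(397,114)]),18,m); e=ray("",f([(227,125),(488,125)]),160,m)
h=s.mean(0)-d*85; c=e.mean(0)-d*75; print(s.round(1).tolist(),e.round(1).tolist(),"holder",h.round(1),"stone",c.round(1))
a+=np.pi/2;D=h-c;print("shift",D@[np.cos(a),np.sin(a)],D@[np.sin(a),-np.cos(a)])
E
```

```text
[[638.9, -44.4], [671.6, -41.9]] [[633.6, -56.4], [682.6, -52.7]] holder [ 661.7 -127.9] stone [ 663.9 -129.4]
shift 1.6171528192109437 -2.002427056145119
```

>>> inch_along([
  [[0.026,-0.028,0],[0,0,0]],
  [[0,0,0.8],[0,0,0]],
  [[0,0,0.8],[0,0,0]],
  [[0,0,0.44],[0,0,0]],
  [[0,0,0.1],[0,0,0]],
  [[0,0,0],[0,0,0]],
  [[0,0,0],[0,0,0]],
])

```text
time_s: 28.85
ee_pos: [662.7, -127.7, 44.0]
ee_rot: [179.8, 0.1, 94.4]
force: [0.3, -0.8, -3.7]
gripper_width: 49.2
gripper_force: 50.0
```

>>> inch_along([
  [[0,0,0.08],[0,0,0]],
  [[0,0,0.08],[0,0,0]],
  [[0,0,0.04],[0,0,0]],
  [[0,0,0.04],[0,0,0]],
  [[0,0,0],[0,0,0]],
  [[0,0,0],[0,0,0]],
])

```text
time_s: 29.45
ee_pos: [661.3, -127.5, 30.2]
ee_rot: [-180.0, 0.0, 94.4]
force: [-0.2, 0.4, -2.8]
gripper_width: 49.4
gripper_force: 50.0
```

In the tool's units: 1 mm is 0.02.

>>> inch_along([
  [[0,0,0.02],[0,0,0]],
  [[0,0,0.02],[0,0,0]],
  [[0,0,0.02],[0,0,0]],
  [[0,0,0.02],[0,0,0]],
  [[0,0,0],[0,0,0]],
  [[0,0,0],[0,0,0]],
])

```text
time_s: 30.05
ee_pos: [661.2, -127.5, 26.2]
ee_rot: [180.0, 0.0, 94.4]
force: [-0.6, 0.4, -4.3]
gripper_width: 49.3
gripper_force: 50.0
```

>>> inch_along([
  [[0,0,0.016],[0,0,0]],
  [[0,0,0],[0,0,0]],
  [[0,0,0],[0,0,0]],
])

```text
time_s: 30.35
ee_pos: [661.2, -127.5, 25.4]
ee_rot: [-180.0, 0.0, 94.4]
force: [-0.8, -0.3, -3.0]
gripper_width: 49.6
gripper_force: 50.0
```

>>> inch_along([
  [[0,0,0.012],[0,0,0]],
  [[0,0,0],[0,0,0]],
  [[0,0,0],[0,0,0]],
])

```text
time_s: 30.65
ee_pos: [661.2, -127.5, 24.8]
ee_rot: [-180.0, 0.0, 94.4]
force: [-0.9, 0.2, -3.4]
gripper_width: 49.7
gripper_force: 50.0
```

>>> inch_along([
  [[0,0,0.01],[0,0,0]],
  [[0,0,0],[0,0,0]],
  [[0,0,0],[0,0,0]],
])

```text
time_s: 30.95
ee_pos: [661.2, -127.6, 24.8]
ee_rot: [180.0, 0.0, 94.4]
force: [-1.6, -0.1, 0.9]
gripper_width: 49.4
gripper_force: 50.0
```

Contact at the predicted seat height. One more half millimetre, then I release, retreat clear of the top camera and check.

In the tool's units: 0.5 mm is 0.01.

>>> inch_along([
  [[0,0,0.01],[0,0,0]],
  [[0,0,0],[0,0,0]],
  [[0,0,0],[0,0,0]],
])

```text
time_s: 31.25
ee_pos: [661.3, -127.5, 24.7]
ee_rot: [180.0, 0.0, 94.4]
force: [-2.9, 0.8, 4.9]
gripper_width: 49.9
gripper_force: 50.0
```

>>> inch_along([
  [[0,0,-0.012],[0,0,0]],
  [[0,0,0],[0,0,0]],
  [[0,0,0],[0,0,0]],
  [[0,0,0],[0,0,0]],
], finger_gap=66, squeeze=20)

```text
time_s: 31.65
ee_pos: [661.4, -127.5, 24.2]
ee_rot: [180.0, 0.0, 94.4]
force: [0.7, 0.4, 0.3]
gripper_width: 65.8
gripper_force: 0.0
```

>>> inch_along([
  [[0,0,-0.6],[0,0,0]],
  [[0,0,-0.9],[0,0,0]],
  [[0,0,-0.9],[0,0,0]],
  [[0,0,-0.9],[0,0,0]],
  [[-0.4,-0.8,-0.4],[0,0,0]],
  [[-0.4,-0.8,0],[0,0,0]],
  [[-0.4,-0.8,0],[0,0,0]],
  [[-0.4,-0.8,0],[0,0,0]],
])

```text
time_s: 32.45
ee_pos: [506.4, -220.1, 209.6]
ee_rot: [180.0, 0.0, 94.4]
force: [0.7, -0.9, -0.2]
gripper_width: 65.9
gripper_force: 0.0
```

>>> inch_along([
  [[-0.4,-0.8,0],[0,0,0]],
  [[-0.4,-0.8,0],[0,0,0]],
  [[-0.8,-0.4,0],[0,0,0]],
  [[-0.8,-0.4,0],[0,0,0]],
  [[-0.8,-0.4,0],[0,0,0]],
  [[-0.8,-0.4,0],[0,0,0]],
  [[-0.8,0,0],[0,0,0]],
  [[0,0,0],[0,0,0]],
])

```text
time_s: 33.25
ee_pos: [366.1, -475.6, 208.7]
ee_rot: [180.0, 0.2, 94.1]
force: [-0.1, 1.0, 0.2]
gripper_width: 66.1
gripper_force: 0.0
```

```bash
python3 - <<'E'
from h import *
im=grab_frame("top"); cv2.imwrite("pics/top9.png",im)
cv2.imwrite("pics/c11.png",cv2.resize(im[115:275,195:415],None,fx=3.6,fy=3.6,interpolation=cv2.INTER_CUBIC))
E
```

```text
(no output)
```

View pics/c11.png

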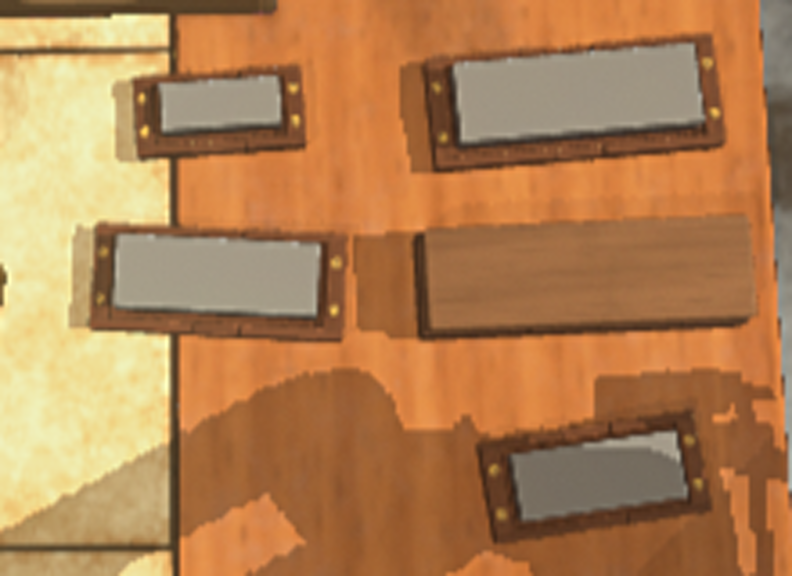

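All four stones sit squarely inside their beds: smallest at crop (220,104), largest (578,92), large (217,276), small (600,475). The pale sides are up, and the holders and box have not moved.

>>> inch_along([
  [[0,0,0],[0,0,0]],
  [[0,0,0],[0,0,0]],
  [[0,0,0],[0,0,0]],
])

```text
time_s: 33.6
ee_pos: [366.9, -469.8, 209.7]
ee_rot: [180.0, 0.0, 94.5]
force: [0.4, -0.7, 0.3]
gripper_width: 66.1
gripper_force: 0.0
```

```bash
python3 -c "from workcell import job_done; print(job_done())"
```

```text
the job is handed in; nothing more can be done
None
```

All four stones are in their holders, pale side up and fully seated by the force readings and the final top view; the boxed stone hasn't moved, the arm never went near the oil can, and the job was handed in at about 34 s of the 102 s allowed.

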